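Hook out the recessed drawer and put the charcoal block away

TASK

The low drawer unit on the bench has its drawer set back under the overhanging top, where fingers cannot reach. With the hooked rod, catch the hidden eye on the drawer front and pull the drawer all the way out, then lay the rod back down flat on the bench, clear of the unit. Finally put the charcoal block from the top of the unit into the drawer, leaving the drawer out and the firebrick and the small flat tin where they stand.

Things in the scene. Friction and masses are not known exactly. Their poses are not given: they have to be found in the camera images.
- drawer_unit: Low dark wooden drawer unit fixed on the bench, 210 mm deep (x), 150 wide (y), 74 high. Origin: centre of its underside; z up. Its open front faces its own -x. The 12 mm top board (underside z 62 mm) reaches forward to x = -105 mm, the two 8 mm side cheeks (134 mm apart) to -99; the drawer's front is set back under it, its face at x = -55 mm when shut.
- drawer (a joint): How far the drawer is pulled out along the unit's -x (m): 0 shut, 0.14 at its stop. It starts shut or up to 0.01 ajar. It slides with about 2.5 N of friction plus slight damping and stays where it is left. Its wooden front is 130 mm wide, from z 14 to 50 mm.
- drawer_eye (a point): Centre of the steel eye amid the drawer front: x -67.5, y 0, z 38 mm in the unit when shut, 12.5 mm before the face; moves with the drawer, axes as the unit's. A staple of 5 mm wire in the unit's x-z plane: stands out 28.5 mm, spans z 23.5 to 52.5 mm; opening 19 mm high, 23 mm deep in x, entered sideways along the unit's y. Hidden under the top when shut.
- drawer_in (a point): Centre of the drawer's inner floor, 18 mm above the bench; moves with the drawer, axes as the unit's. Inside 138 mm long (x +-69; 8 mm front wall at -x) and 118 mm wide (y +-59); side and rear walls rise to z 42 mm, the front wall to 50. Fully out, the front 82 mm of the inside lie clear of the top board.
- hook_rod: Hooked rod lying flat on the bench, loose, 0.11 kg. Origin: underside of the handle's centre; x along the rod to the hook, z up. Wooden handle 100 x 20 x 24 mm (x, y, z) centred there, brass ferrule to x = 62, then a 6 mm steel shaft, 12 mm above the underside, to x = 140, where it turns square to its -y side: a 6 mm prong ending 35 mm from the shaft's axis.
- rod_grip (a point): Centre of the rod's handle (12 mm above its underside), a good place to grip across the 20 mm; the balance point is about 12 mm towards the hook. With the rod pointing along the unit's x, its shaft passes the eye on the unit's +y side and the prong enters towards -y. The bench before the unit is free from world x 0.47 to 0.60, y 0 to 0.15 m.
- hook_prong (a point): Middle of the rod's prong, 140 mm along the rod from the handle's centre and 16 mm to its -y side.
- charcoal_block: Charcoal block, the shorter dark brown block, loose on top of the unit, 35 x 47 x 35 mm (x, y, z), 0.05 kg. Origin: centre of its underside. It stands near the front of the top, to the left or right of the firebrick, its longer side roughly along the unit's x.
- firebrick: Firebrick, the longer grey block, 37 x 73 x 25 mm, loose on top of the unit beside the charcoal block; stays there. Origin: centre of its underside.
- round_tin: Small flat round tin, 39 mm across, 13 mm high, on the bench before the unit; stays there. Origin: centre of its underside.

How it is judged (in metres and radians):
On the way, in this order (a step that is already met when the one before it is completed fails the run):
1. the rod's prong is through the eye of the still shut drawer (distance between hook_prong and drawer_eye below 0.018 m and value of joint drawer below 0.03 m), for 0.1 s.
2. the drawer is pulled out, the prong still in the eye (distance between hook_prong and drawer_eye below 0.018 m and value of joint drawer above 0.12 m), for 0.1 s.
At the end, for the whole second after the job is handed in: Drawer out more than 115 of its 140 mm. Rod at rest flat on the bench (handle centre and prong under 22 mm high), not touching the unit or drawer. Charcoal block at rest within the drawer's walls, its origin (underside centre) less than 22 mm above the drawer floor (value of joint drawer above 0.115 m and height (world z) of rod_grip between 0 and 0.022 m and height (world z) of hook_prong between 0 and 0.022 m and contact force between hook_rod and drawer_unit below 0.1 N and linear speed of each of hook_rod, charcoal_block below 0.02 m/s and x of charcoal_block in the frame of drawer_in between -0.068 and 0.068 m and y of charcoal_block in the frame of drawer_in between -0.056 and 0.056 m and z of charcoal_block in the frame of drawer_in between -0.01 and 0.022 m).
It fails at once if the firebrick is moved by more than 30 mm (distance of firebrick from where it was at the start of the episode above 0.03 m).
It fails at once if the round tin is moved by more than 30 mm (distance of round_tin from where it was at the start of the episode above 0.03 m).
It also fails if it takes over 69 s, if anything falls off the work surface, if the arm or the gripper's body presses on something with over 40 N, if the wrist force passes 120 N, or if a joint passes its speed limit or range.

ROBOT

A 6-joint arm with a two-finger parallel gripper is mounted at the origin on a cart in front of the work surface, level with it; the furniture and walls round the work are solid. World frame = base frame: x ahead of the robot, y to its left, z up, the work surface at z = 0. Lengths are in m, angles in degrees, forces in N, time in s.
With the tool pointing down it reaches from about 0.325 to 0.775 m from the base axis. Payload 5.5 kg.
Tool frame: the origin (TCP) lies midway between the tips of the shut fingers; the grasp point (between the pads) lies arm.tcp_to_grasp behind it (arm.tcp_to_grasp is the distance from the TCP to the grasp point, in m); z points along the fingers, y is the line along which they close (so a half turn about z gives the same grasp; the last joint's range is limited). The gripper opens to 85 mm and grips with 20 to 120 N. Pads are 22 mm wide; open, the fingers measure 114 mm over their backs; the gripper's body (76 mm by 85 mm) begins 54 mm behind the grasp point. The pads swing forward as they close: fully open they stand 13 mm farther back than shut.
Start: joints at [72.668, 5.22, 70.514, -0, 104.267, -3.249], TCP at [0.146, 0.582, 0.231] pointing down, gripper open.
Joint ranges: [-164.24, 164.24], [-49.07, 125.15], [9.68, 141.18], [-86.29, 266.29], [3.28, 154.24], [-151.56, 151.56]. Speed limits (degrees/s): [147.25, 147.25, 172.46, 180, 180, 180].

INTERFACE

Orientations are given as a 3x3 rotation matrix whose columns are the frame's x, y, z axes.
In Python, from plant import arm gives the robot as it stands.
- The arm moves only by the tool play_rows, never from a script. Its argument "increments" is a list of rows, each a list of 7 numbers: the shift along the tool's x, y, z scaled (see below), then the turn, a rotation vector about the tool's x, y, z scaled (see below), then the opening, from 0 (shut) to 1 (fully open). In form: [[dx, dy, dz, ax, ay, az, grip], ...]. A call has 1 to 10 rows; each row shifts and turns the commanded pose from where the row before left it, along the tool's axes as they then stand; what a row does not reach is not made up. The controller multiplies each number of a shift by 0.25 m and each number of a turn by pi rad. A row lasts 1/12 s, in which the tool goes at most 41.7 mm and 7.16 degrees, less where a joint would pass 70% of its speed; a pose out of reach is approached as far as the arm can. A call with a number of a shift or a turn outside -1 to 1 is refused whole. A call with a gripper value outside its range is refused whole. The fingers move at their own pace and stop on an object; the grip force is fixed at half the most. Time passes only in rows, so rows that do not move let the fingers close. It gives the time, the measured TCP pose, the force, the opening and the grip force at its end, in the units of the state.
- arm.sense(): the state, without advancing time (a new reading comes with each control period).
- arm.camera(name): name is "scene" or "top" or "wrist"; returns a dict with "color" (384x512x3 uint8, red, green, blue), "depth" (384x512 float32, m along the optical axis (not along the pixel's ray), 0 where there is no reading), "mtx" (3x3 intrinsics, pixels), "R" (3x3) and "t" (3): a world point X has camera coordinates R X + t. Camera axes: x right, y down, z forward; pixel columns grow to the right and rows downward; lengths in m; the calibration is good to about 2 mm. A picture is of the moment at which its call begins.
- arm.job_done(): hands the job in; it is judged then, once.
Trained networks look in a picture, given as the dict that the camera call returned (one of the last four; its "shot" number tells which), for a name from the list of things; names that differ only in an ending like _2 or _b are one class to them, and where a whole thing is asked for, a point or a joint stands for the part that bears it (a point fixed in the world has none). Each returns a list of dicts, best first, with "conf" (0 to 1); they miss things now and then, are a little off and sometimes report something else, mostly with a low value. They report only what shows in the picture. A call takes as long as a camera call.
- arm.masks_of(picture, label): "region" (384x512 bool, what is visible of it) and "rect" ([left, top, right, bottom] in pixels, round what is visible of it).
- arm.pinpoint(picture, label): "uv" ([column, row] in pixels: a listed point, or the origin of a listed thing).
The state is a dict: "clock": time; "joint_pos": joint angles; "qvel": joint speeds; "effort": joint torques, N m; "tool_pos": TCP position; "tool_rot": TCP orientation; "contact_force": force on the tool from outside, world axes, zero at the start; "wrist_torque": the same for the moment, N m; "opening": opening from 0.0 (shut) to 1.0 (fully open); "grasp_force": force on a finger pad.
Only numpy, scipy, OpenCV 4.12 (cv2) and the standard library are available. Lean on these libraries where they do the work, as an engineer would, in place of code of your own. Each camera call takes 0.05 s, during which the arm holds its last target. There are 200 camera calls.

## Working session

There is one attempt and no reset: what is moved stays moved. The work goes in short steps, Python scripts to look and compute and a tool call to move; the robot and the scene stay as the last step left them, time stands still between calls to the robot, and variables do not carry over. Pictures are saved under pics/ and viewed, at most 10 in all, crops included, and the job is handed in when it is done.

Besides the shell and the picture viewer there is one more tool, called after "Emit:" as a command line: name --pt "numbers of a row" for each row, then --argument value for the rest. play_rows: Moves the arm, as the interface text tells. Shifts and turns lie within -1 to 1; 1 stands for 0.25 m of shift or pi rad of turn. Its arguments: {"type":"object","properties":{"increments":{"type":"array","items":{"type":"array","items":{"type":"number","minimum":-1,"maximum":1}}}},"required":["increments"]}

```bash
ls; mkdir -p pics; cat > h.py <<'E'
import numpy as np, cv2
from plant import arm
def dep(p,u,v,r=0):
    d=p["depth"][int(round(v)),int(round(u))]
    return d
def world(p,u,v,d=None,z=None):
    K=p["mtx"];R=p["R"];t=p["t"]
    ray=np.linalg.inv(K)@np.array([u,v,1.0])
    if z is not None:
        c=-R.T@t; w=R.T@ray; return c+w*(z-c[2])/w[2]
    if d is None: d=dep(p,u,v)
    return R.T@(ray*d-t)
def cloud(p,m):
    v,u=np.nonzero(m&(p["depth"]>0)); d=p["depth"][v,u]
    ray=np.linalg.inv(p["mtx"])@np.stack([u,v,np.ones_like(u)]).astype(float)
    return ((ray*d).T-p["t"])@p["R"]
def proj(p,X):
    c=p["K"] if 0 else p["mtx"]@(p["R"]@np.asarray(X)+p["t"]); return c[:2]/c[2]
def save(p,n): cv2.imwrite("pics/"+n,p["color"][:,:,::-1])
E
python3 - <<'E'
from h import *
np.set_printoptions(precision=4,suppress=True)
print(arm.tcp_to_grasp, arm.sense())
ims=[]
for c in ["scene","top"]:
    p=arm.camera(c); ims.append(p["color"]); print(c,-p["R"].T@p["t"])
    for n in ["drawer_unit","hook_rod","charcoal_block","firebrick","round_tin"]:
        for m in arm.masks_of(p,n)[:1]:
            P=cloud(p,m["region"]); 
            zt=np.percentile(P[:,2],90); T=P[P[:,2]>zt-0.006]
            r=cv2.minAreaRect((T[:,:2]*1000).astype(np.float32))
            print(n,round(m["conf"],2),m["rect"],"ztop",zt,"rect",r)
    for n in ["drawer_unit","hook_rod","rod_grip","hook_prong","charcoal_block","firebrick","round_tin","drawer_eye"]:
        print(n,[(np.round(q["uv"],1),round(q["conf"],2),world(p,*q["uv"],z={"drawer_unit":0,"hook_rod":0,"rod_grip":.012,"hook_prong":.012,"round_tin":0,"drawer_eye":.038}.get(n,.074))) for q in arm.pinpoint(p,n)[:2]])
cv2.imwrite("pics/a.png",cv2.resize(np.vstack(ims)[:,:,::-1],None,fx=.78,fy=.78))
E
```

```text
pics
0.0187 {'clock': 0.0, 'joint_pos': array([ 72.6664,   5.2625,  70.5835,   0.0001, 104.2669,  -3.2501]), 'qvel': array([-0.2228, -0.0106,  0.0416, -0.0147, -0.1094, -0.03  ]), 'effort': array([ -0.0016, -45.8717, -41.8023,  -0.0002,   0.0116,   0.    ]), 'tool_pos': array([0.1459, 0.5817, 0.2301]), 'tool_rot': array([[-0.9699,  0.2433, -0.0006],
       [ 0.2433,  0.9699, -0.0019],
       [ 0.0001, -0.002 , -1.    ]]), 'contact_force': array([ 0.3449, -0.231 , -0.4081]), 'wrist_torque': array([-0.0055,  0.0177, -0.0116]), 'grasp_force': 0.0, 'opening': 0.9974003611211393}
scene [ 0.361  -0.389   0.5856]
drawer_unit 0.76 [212.0, 134.6, 285.9, 199.7] ztop 0.07614431780112349 rect ((469.0659484863281, 423.29266357421875), (149.10877990722656, 214.27049255371094), 1.7899644374847412)
hook_rod 0.78 [229.2, 230.4, 285.6, 300.5] ztop 0.025580482669955256 rect ((448.7603759765625, 69.00312805175781), (19.83715057373047, 110.64807891845703), 22.843643188476562)
charcoal_block 0.52 [227.8, 150.2, 242.9, 170.0] ztop 0.11030277352747776 rect ((431.1148986816406, 371.9418640136719), (32.267177
[... 1882 characters left out ...]
05126953125, 218.964111328125), (36.259315490722656, 36.96748352050781), 44.40144729614258)
drawer_unit [(array([177.4, 201.5]), 0.93, array([0.4681, 0.4362, 0.    ]))]
hook_rod [(array([350.7, 210.7]), 0.81, array([0.4488, 0.0681, 0.    ]))]
rod_grip [(array([354.6, 206.5]), 0.58, array([0.4556, 0.062 , 0.012 ])), (array([354.5, 209.9]), 0.32, array([0.4483, 0.0625, 0.012 ]))]
hook_prong [(array([288.1, 226.5]), 0.59, array([0.4131, 0.2018, 0.012 ]))]
charcoal_block [(array([202.7, 210.2]), 0.81, array([0.4362, 0.3723, 0.074 ]))]
firebrick [(array([194.4, 173.6]), 0.92, array([0.5101, 0.3908, 0.074 ]))]
round_tin [(array([280.6, 245.5]), 0.67, array([0.3749, 0.2172, 0.    ]))]
drawer_eye []
```

View pics/a.png

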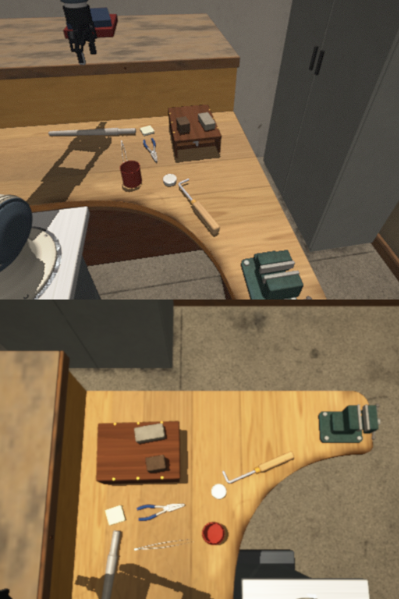

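The rod lies at about (0.449, 0.069) pointing to the unit, whose front faces world -y. The charcoal block stands on the unit's left, the firebrick on its right, and the tin is near the hook. The networks agree with the picture, so I'm setting out.

```bash
cat >> h.py <<'E'
from scipy.spatial.transform import Rotation as Ro
def down(psi):
    a=np.radians(psi); y=np.array([np.cos(a),np.sin(a),0]); z=np.array([0,0,-1.]); return np.stack([np.cross(y,z),y,z],1)
def plan(xyz,psi,n=None,start=None):
    """constant row, repeated n times, to reach the pose; start=(xyz,psi) or the measured pose"""
    if start is None: s=arm.sense(); p0,R0=s["tool_pos"],s["tool_rot"]
    else: p0,R0=np.array(start[0]),down(start[1])
    w=Ro.from_matrix(R0.T@down(psi)).as_rotvec(); d=R0.T@(np.array(xyz)-p0)
    if n is None: n=int(max(1,np.ceil(np.linalg.norm(d)/.038),np.ceil(np.linalg.norm(w)/.115)))
    S=sum(Ro.from_rotvec(w*k/n).as_matrix() for k in range(n))
    p=np.linalg.solve(S,d)
    print(n,"x",np.round(np.r_[p/.25,w/n/np.pi],4).tolist())
E
python3 -c "
from h import *
plan((.449,.069,.22),22.8,17)"
```

```text
17 x [-0.1362, -0.0505, 0.0027, 0.0, 0.0, 0.0174]
```

Emit:
play_rows --pt "-0.136 -0.05 0.003 0 0 0.0174 1" --pt "-0.136 -0.05 0.003 0 0 0.0174 1" --pt "-0.136 -0.05 0.003 0 0 0.0174 1" --pt "-0.136 -0.05 0.003 0 0 0.0174 1" --pt "-0.136 -0.05 0.003 0 0 0.0174 1" --pt "-0.136 -0.05 0.003 0 0 0.0174 1" --pt "-0.136 -0.05 0.003 0 0 0.0174 1" --pt "-0.136 -0.05 0.003 0 0 0.0174 1" --pt "-0.136 -0.05 0.003 0 0 0.0174 1"

```text
clock: 2.15
tool_pos: [0.3679, 0.3452, 0.2245]
tool_rot: [[-0.738, 0.675, 0.0], [0.675, 0.738, 0.0], [-0.0, 0.0, -1.0]]
contact_force: [1.0, -0.1, -0.1]
opening: 1.005
grasp_force: 0.0
```

Emit:
play_rows --pt "-0.136 -0.05 0.003 0 0 0.0174 1" --pt "-0.136 -0.05 0.003 0 0 0.0174 1" --pt "-0.136 -0.05 0.003 0 0 0.0174 1" --pt "-0.136 -0.05 0.003 0 0 0.0174 1" --pt "-0.136 -0.05 0.003 0 0 0.0174 1" --pt "-0.136 -0.05 0.003 0 0 0.0174 1" --pt "-0.136 -0.05 0.003 0 0 0.0174 1" --pt "-0.136 -0.05 0.003 0 0 0.0174 1" --pt "0 0 0 0 0 0 1" --pt "0 0 0 0 0 0 1"

```text
clock: 2.98
tool_pos: [0.4492, 0.0695, 0.2187]
tool_rot: [[-0.382, 0.924, 0.0], [0.924, 0.382, 0.0], [-0.0, 0.0, -1.0]]
contact_force: [0.7, 0.5, -0.4]
opening: 1.0
grasp_force: 0.0
```

```bash
python3 - <<'E'
from h import *
np.set_printoptions(precision=4,suppress=True)
s=arm.sense(); print(s["tool_pos"],s["tool_rot"][:,1],s["clock"])
p=arm.camera("wrist"); print(-p["R"].T@p["t"])
for m in arm.masks_of(p,"hook_rod")[:2]:
    P=cloud(p,m["region"]); print(m["conf"],m["rect"],np.percentile(P[:,2],[5,50,95]))
    T=P[(P[:,2]>.019)&(P[:,2]<.035)]; print(cv2.minAreaRect((T[:,:2]*1000).astype(np.float32)))
    T=P[(P[:,2]>.007)]; print(cv2.minAreaRect((T[:,:2]*1000).astype(np.float32)))
for n in ["rod_grip","hook_prong"]:
    print(n,[(q["uv"],q["conf"],world(p,*q["uv"],z=.012)) for q in arm.pinpoint(p,n)[:2]])
save(p,"b.png")
E
```

```text
[0.4492 0.0695 0.2187] [0.9242 0.3819 0.0003] 2.9833
[0.4212 0.1413 0.3609]
0.64 [249.6, 36.3, 287.0, 205.3] [0.0129 0.0223 0.0243]
((450.2003173828125, 72.19621276855469), (19.136558532714844, 107.75643920898438), 22.933921813964844)
((437.4972839355469, 112.19503021240234), (34.46842956542969, 192.16595458984375), 15.67143726348877)
rod_grip [([256.9, 168.0], 0.7, array([0.4558, 0.0647, 0.012 ]))]
hook_prong [([266.4, 41.8], 0.85, array([0.4112, 0.1988, 0.012 ]))]
```

View pics/b.png

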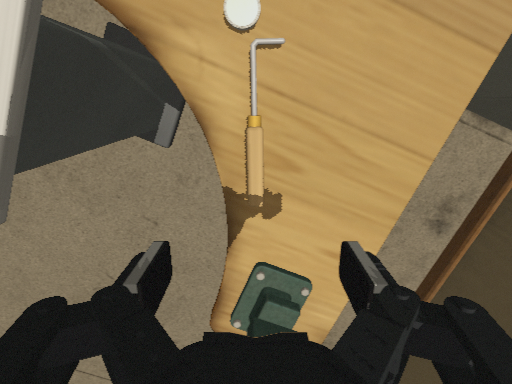

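The wrist view shows the rod centred at column 255, with the handle from row 127 to 195. The hook's prong points right at (285, 41) and the tin is at (242, 10), so I descend on the handle.

```bash
python3 -c "
from h import *
plan((.4515,.066,.005),22.9,7)"
```

```text
7 x [-0.0039, -0.0001, 0.1221, 0.0, -0.0, -0.0001]
```

Emit:
play_rows --pt "-0.004 0 0.122 0 0 0 1" --pt "-0.004 0 0.122 0 0 0 1" --pt "-0.004 0 0.122 0 0 0 1" --pt "-0.004 0 0.122 0 0 0 1" --pt "-0.004 0 0.122 0 0 0 1" --pt "-0.004 0 0.122 0 0 0 1" --pt "-0.004 0 0.122 0 0 0 1" --pt "0 0 0 0 0 0 0.1" --pt "0 0 0 0 0 0 0.1" --pt "0 0 0 0 0 0 0.1"

```text
clock: 4.02
tool_pos: [0.4527, 0.0655, 0.007]
tool_rot: [[-0.387, 0.922, 0.002], [0.922, 0.387, 0.0], [-0.001, 0.002, -1.0]]
contact_force: [-0.3, -0.4, 1.1]
opening: 0.606
grasp_force: 0.0
```

Emit:
play_rows --pt "0 0 0 0 0 0 0" --pt "0 0 0 0 0 0 0" --pt "0 0 0 0 0 0 0" --pt "0 0 0 0 0 0 0" --pt "0 0 0 0 0 0 0" --pt "0 0 0 0 0 0 0" --pt "0 0 0 0 0 0 0"

```text
clock: 4.6
tool_pos: [0.4534, 0.0649, 0.0076]
tool_rot: [[-0.385, 0.923, 0.004], [0.923, 0.385, 0.001], [-0.001, 0.004, -1.0]]
contact_force: [0.0, 1.0, 6.1]
opening: 0.216
grasp_force: 60.6
```

Emit:
play_rows --pt "0 0 -0.07 0 0 0 0" --pt "0 0 -0.07 0 0 0 0" --pt "0 0 0 0 0 0 0" --pt "0 0 0 0 0 0 0"

```text
clock: 4.93
tool_pos: [0.4528, 0.0647, 0.0413]
tool_rot: [[-0.385, 0.923, 0.003], [0.923, 0.385, 0.0], [-0.001, 0.003, -1.0]]
contact_force: [0.0, -0.3, -1.5]
opening: 0.212
grasp_force: 59.6
```

```bash
python3 -c "
from h import *
print(arm.sense()['tool_pos'],arm.sense()['opening'])
plan((.4284,.15,.0356),1.8)"
```

```text
[0.45275347 0.06467968 0.04129954] 0.212446966091574
4 x [0.0892, -0.0017, 0.0056, 0.0003, 0.0, 0.029]
```

Emit:
play_rows --pt "0.0446 -0.001 0.003 0 0 0.0145 0" --pt "0.0446 -0.001 0.003 0 0 0.0145 0" --pt "0.0446 -0.001 0.003 0 0 0.0145 0" --pt "0.0446 -0.001 0.003 0 0 0.0145 0" --pt "0.0446 -0.001 0.003 0 0 0.0145 0" --pt "0.0446 -0.001 0.003 0 0 0.0145 0" --pt "0.0446 -0.001 0.003 0 0 0.0145 0" --pt "0.0446 -0.001 0.003 0 0 0.0145 0" --pt "0 0 0 0 0 0 0" --pt "0 0 0 0 0 0 0"

```text
clock: 5.77
tool_pos: [0.4283, 0.1504, 0.0328]
tool_rot: [[-0.034, 0.999, -0.002], [0.999, 0.034, -0.001], [-0.001, -0.002, -1.0]]
contact_force: [0.4, -0.3, -1.5]
opening: 0.213
grasp_force: 59.6
```

```bash
python3 - <<'E'
from h import *
np.set_printoptions(precision=4,suppress=True)
s=arm.sense(); print(s["tool_pos"],s["tool_rot"],s["clock"])
for c in ["wrist","top","scene"]:
    p=arm.camera(c)
    for n,z in [("hook_prong",.038),("rod_grip",.038),("drawer_eye",.038)]:
        print(c,n,[(np.round(q["uv"]),round(q["conf"],2),world(p,*q["uv"],z=z)) for q in arm.pinpoint(p,n)[:2]])
    for m in arm.masks_of(p,"hook_rod")[:1]:
        P=cloud(p,m["region"]); T=P[P[:,1]>.22]
        print("shaft",np.percentile(T[:,2],[10,50,90]) if len(T) else 0,cv2.minAreaRect((T[:,:2]*1000).astype(np.float32)) if len(T)>5 else 0)
        far=P[(P[:,1]>P[:,1].max()-.008)]; print("max y",np.sort(P[:,1])[-8:],"x range",far[:,0].min(),far[:,0].max())
    for m in arm.masks_of(p,"drawer_unit")[:1]:
        P=cloud(p,m["region"]); T=P[(P[:,2]>.068)&(P[:,2]<.084)]; print("unit",m["conf"],cv2.minAreaRect((T[:,:2]*1000).astype(np.float32)))
    if c=="wrist": w=p["color"]
    if c=="scene": sc=cv2.resize(p["color"][110:260,150:350],(512,384),interpolation=cv2.INTER_CUBIC)
cv2.imwrite("pics/c.png",cv2.resize(np.hstack([w,sc])[:,:,::-1],None,fx=.78,fy=.78))
E
```

```text
[0.4283 0.1504 0.0328] [[-0.0339  0.9994 -0.0018]
 [ 0.9994  0.0339 -0.0008]
 [-0.0008 -0.0018 -1.    ]] 5.7667
wrist hook_prong []
wrist rod_grip [(array([164., 112.]), 0.72, array([0.3859, 0.2202, 0.038 ])), (array([258., 246.]), 0.7, array([0.4313, 0.1526, 0.038 ]))]
wrist drawer_eye []
shaft [0.038  0.0394 0.0405] ((426.5821533203125, 243.06936645507812), (5.9329047203063965, 46.12105941772461), 2.27138614654541)
max y [0.2657 0.2657 0.2657 0.2657 0.2658 0.2659 0.266  0.2662] x range 0.4228294933996298 0.4289028851589725
unit 0.64 ((0.0, 0.0), (0.0, 0.0), 0.0)
top hook_prong [(array([245., 212.]), 0.59, array([0.438 , 0.2901, 0.038 ]))]
top rod_grip [(array([314., 213.]), 0.89, array([0.4376, 0.1512, 0.038 ]))]
top drawer_eye []
shaft [0.0397 0.0417 0.0443] ((429.51617431640625, 260.43072509765625), (75.46109771728516, 24.38109588623047), 72.41850280761719)
max y [0.2927 0.2928 0.2947 0.2947 0.2947 0.2947 0.2948 0.2948] x range 0.4262752267397041 0.45253423895273015
unit 0.95 ((470.8139953613281, 425.1742248535156), (150.62451171875, 210.49893188476562), 1.7070389986038208)
scene hook_prong []
scene rod_grip [(array([246., 239.]), 0.67, array([0.4304, 0.1508, 0.038 ]))]
scene drawer_eye []
shaft 0 0
max y [0.185  0.1853 0.1864 0.1874 0.1879 0.1889 0.189  0.1915] x range 0.42799969260291276 0.43463715200429337
unit 0.74 ((469.0613098144531, 423.4418640136719), (149.0758056640625, 213.1814422607422), 1.8518145084381104)
```

View pics/c.png

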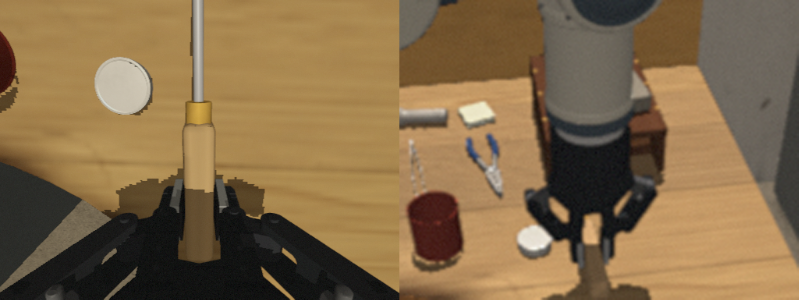

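The top view (not shown) puts the prong about 140 mm ahead of the TCP and 35 mm to the eye's +y side, with the shaft at about z 0.038. I'll slide it in under the top and nudge the drawer face, so the drawer is fully shut and its position known.

Emit:
play_rows --pt "0.04 0 0 0 0 0 0" --pt "0.04 0 0 0 0 0 0" --pt "0.04 0 0 0 0 0 0" --pt "0.04 0 0 0 0 0 0" --pt "0.04 0 0 0 0 0 0" --pt "0.04 0 0 0 0 0 0" --pt "0.024 0 0 0 0 0 0" --pt "0 0 0 0 0 0 0" --pt "0 0 0 0 0 0 0"

```text
clock: 7.42
tool_pos: [0.4268, 0.2167, 0.0339]
tool_rot: [[-0.032, 0.999, -0.0], [0.999, 0.032, -0.0], [-0.0, -0.0, -1.0]]
contact_force: [-0.8, -0.5, -0.9]
opening: 0.22
grasp_force: 59.6
```

Emit:
play_rows --pt "0.008 0 0 0 0 0 0" --pt "0.008 0 0 0 0 0 0" --pt "0.008 0 0 0 0 0 0" --pt "0 0 0 0 0 0 0"

```text
clock: 7.75
tool_pos: [0.4268, 0.2225, 0.0341]
tool_rot: [[-0.031, 1.0, 0.0], [1.0, 0.031, 0.0], [0.0, 0.0, -1.0]]
contact_force: [-0.5, 0.8, -1.3]
opening: 0.22
grasp_force: 59.6
```

Emit:
play_rows --pt "0.006 0 0 0 0 0 0" --pt "0.006 0 0 0 0 0 0" --pt "0 0 0 0 0 0 0"

```text
clock: 8.0
tool_pos: [0.4266, 0.224, 0.0338]
tool_rot: [[-0.031, 1.0, -0.001], [1.0, 0.031, -0.003], [-0.003, -0.001, -1.0]]
contact_force: [-0.6, -6.0, 1.6]
opening: 0.211
grasp_force: 59.8
```

Contact: the face is at TCP y ≈ 0.224 and the drawer is shut. I back off about 9.5 mm and move the prong sideways into the eye.

Emit:
play_rows --pt "-0.022 0 0 0 0 0 0" --pt "-0.022 0 0 0 0 0 0" --pt "0 0 0 0 0 0 0" --pt "0 0.025 0 0 0 0 0" --pt "0 0.025 0 0 0 0 0" --pt "0 0.025 0 0 0 0 0" --pt "0 0 0 0 0 0 0"

```text
clock: 8.58
tool_pos: [0.4471, 0.2151, 0.0341]
tool_rot: [[-0.031, 1.0, 0.001], [1.0, 0.031, 0.0], [0.0, 0.001, -1.0]]
contact_force: [-0.1, 1.1, -1.5]
opening: 0.216
grasp_force: 59.6
```

Emit:
play_rows --pt "0 0.025 0 0 0 0 0" --pt "0 0.025 0 0 0 0 0" --pt "0 0.015 0 0 0 0 0" --pt "0 0 0 0 0 0 0" --pt "0 0 0 0 0 0 0" --pt "0 0 0 0 0 0 0"

```text
clock: 9.08
tool_pos: [0.4619, 0.2155, 0.0339]
tool_rot: [[-0.031, 1.0, -0.0], [1.0, 0.031, -0.0], [-0.0, -0.0, -1.0]]
contact_force: [0.1, 0.6, -0.6]
opening: 0.216
grasp_force: 59.6
```

Emit:
play_rows --pt "-0.02 0 0 0 0 0 0" --pt "-0.02 0 0 0 0 0 0" --pt "-0.02 0 0 0 0 0 0" --pt "-0.02 0 0 0 0 0 0" --pt "-0.02 0 0 0 0 0 0"

```text
clock: 9.5
tool_pos: [0.4626, 0.1902, 0.0341]
tool_rot: [[-0.031, 1.0, -0.0], [1.0, 0.031, 0.001], [0.001, -0.0, -1.0]]
contact_force: [-0.6, 3.0, -1.7]
opening: 0.216
grasp_force: 59.6
```

```bash
python3 - <<'E'
from h import *
np.set_printoptions(precision=4,suppress=True)
s=arm.sense(); print(s["tool_pos"],s["contact_force"],s["wrist_torque"])
p=arm.camera("top")
for n in ["drawer","drawer_eye","hook_prong","drawer_in"]:
  print(n,[(np.round(q["uv"]),round(q["conf"],2),world(p,*q["uv"],z=.038)) for q in arm.pinpoint(p,n)[:2]] if n!="drawer" else 0)
cv2.imwrite("pics/d.png",cv2.resize(p["color"][140:300,130:350,::-1],None,fx=3,fy=3,interpolation=cv2.INTER_CUBIC))
E
```

```text
[0.4626 0.1902 0.0341] [-0.6004  2.9608 -1.7347] [0.4125 0.0847 0.0631]
drawer 0
drawer_eye []
hook_prong [(array([228., 194.]), 0.56, array([0.4758, 0.3263, 0.038 ]))]
drawer_in []
```

View pics/d.png

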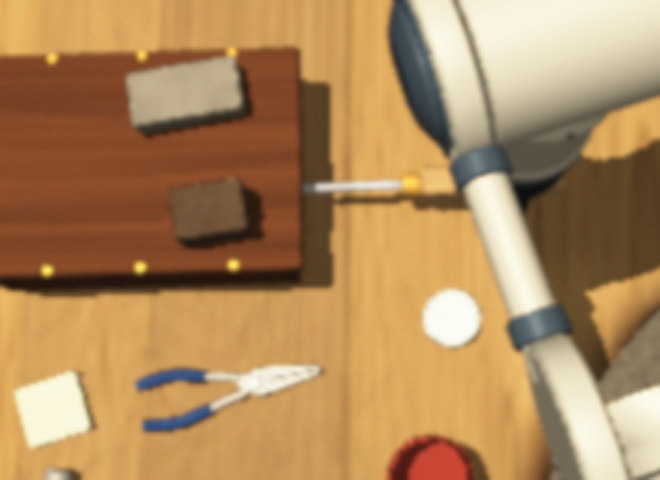

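The shaft enters under the top's front edge at (305, 188). The force opposes the pull at 3 N, which matches the drawer's friction, so the eye is hooked. I keep pulling.

Emit:
play_rows --pt "-0.04 0 0 0 0 0 0" --pt "-0.04 0 0 0 0 0 0" --pt "-0.04 0 0 0 0 0 0" --pt "-0.04 0 0 0 0 0 0" --pt "-0.04 0 0 0 0 0 0" --pt "-0.04 0 0 0 0 0 0" --pt "-0.04 0 0 0 0 0 0" --pt "-0.04 0 0 0 0 0 0" --pt "-0.04 0 0 0 0 0 0" --pt "-0.04 0 0 0 0 0 0"

```text
clock: 10.53
tool_pos: [0.4659, 0.0895, 0.034]
tool_rot: [[-0.031, 1.0, -0.0], [1.0, 0.031, 0.0], [0.0, -0.0, -1.0]]
contact_force: [0.7, 3.0, -0.8]
opening: 0.22
grasp_force: 59.6
```

Emit:
play_rows --pt "-0.02 0 0 0 0 0 0" --pt "-0.02 0 0 0 0 0 0" --pt "-0.02 0 0 0 0 0 0" --pt "-0.008 0 0 0 0 0 0" --pt "0 0 0 0 0 0 0" --pt "0 0 0 0 0 0 0"

```text
clock: 11.03
tool_pos: [0.4664, 0.0731, 0.034]
tool_rot: [[-0.031, 1.0, -0.0], [1.0, 0.031, -0.001], [-0.001, -0.0, -1.0]]
contact_force: [-0.6, 0.4, -1.2]
opening: 0.218
grasp_force: 59.6
```

```bash
python3 - <<'E'
from h import *
np.set_printoptions(precision=4,suppress=True)
s=arm.sense(); print(s["tool_pos"],s["contact_force"],s["wrist_torque"])
p=arm.camera("top")
for n in ["drawer_eye","hook_prong","drawer_in"]:
  print(n,[(np.round(q["uv"]),round(q["conf"],2),world(p,*q["uv"],z=.018 if n=="drawer_in" else .038)) for q in arm.pinpoint(p,n)[:2]])
cv2.imwrite("pics/e.png",cv2.resize(p["color"][140:300,130:350,::-1],None,fx=3,fy=3,interpolation=cv2.INTER_CUBIC))
E
```

```text
[0.4664 0.0731 0.034 ] [-0.5836  0.385  -1.1749] [-0.0099  0.0094 -0.0075]
drawer_eye [(array([280., 194.]), 0.8, array([0.4776, 0.2199, 0.038 ])), (array([202., 210.]), 0.42, array([0.4435, 0.3779, 0.038 ]))]
hook_prong [(array([280., 193.]), 0.75, array([0.4795, 0.2185, 0.038 ]))]
drawer_in [(array([236., 194.]), 0.81, array([0.4816, 0.31  , 0.018 ]))]
```

View pics/e.png

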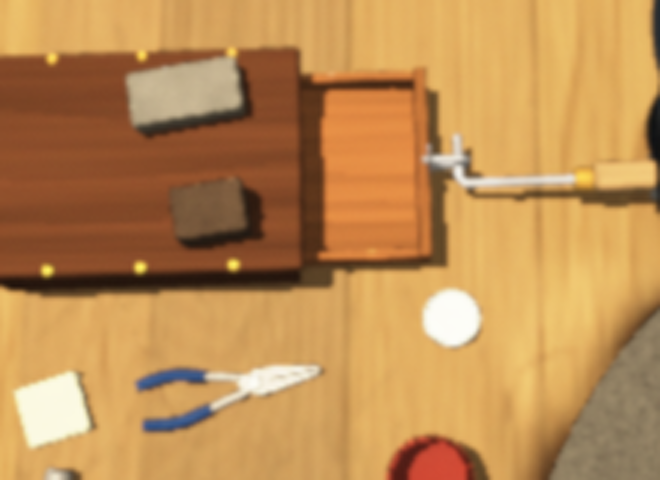

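The drawer is out: its front is at column 428, the prong sits in the eye at (455, 158), and drawer_in reads about 137 mm of travel. Next I unhook and lay the rod down at about (0.53, 0.035).

Emit:
play_rows --pt "0.018 0 0 0 0 0 0" --pt "0 0 0 0 0 0 0" --pt "0 -0.045 0 0 0 0 0" --pt "0 -0.045 0 0 0 0 0" --pt "0 -0.045 0 0 0 0 0" --pt "0 -0.045 0 0 0 0 0" --pt "0 0 0 0 0 0 0" --pt "-0.06 0 0 0 0 0 0" --pt "-0.06 0 0 0 0 0 0" --pt "-0.06 0 0 0 0 0 0"

```text
clock: 12.07
tool_pos: [0.4232, 0.0314, 0.0342]
tool_rot: [[-0.032, 0.999, 0.001], [0.999, 0.032, -0.0], [-0.0, 0.001, -1.0]]
contact_force: [0.7, -0.6, -0.9]
opening: 0.219
grasp_force: 59.6
```

Emit:
play_rows --pt "0 0.07 0 0 0 0 0" --pt "0 0.07 0 0 0 0 0" --pt "0 0.07 0 0 0 0 0" --pt "0 0.07 0 0 0 0 0" --pt "0 0.07 0 0 0 0 0" --pt "0 0.07 0 0 0 0 0" --pt "0 0 0 0 0 0 0" --pt "0 0 0 0 0 0 0"

```text
clock: 12.73
tool_pos: [0.5281, 0.035, 0.0336]
tool_rot: [[-0.031, 1.0, -0.001], [1.0, 0.031, -0.0], [-0.0, -0.001, -1.0]]
contact_force: [0.4, 0.8, -0.3]
opening: 0.216
grasp_force: 59.6
```

Emit:
play_rows --pt "0 0 0.025 0 0 0 0" --pt "0 0 0.025 0 0 0 0" --pt "0 0 0.025 0 0 0 0" --pt "0 0 0.025 0 0 0 0" --pt "0 0 0 0 0 0 0" --pt "0 0 0 0 0 0 0"

```text
clock: 13.23
tool_pos: [0.5272, 0.035, 0.0085]
tool_rot: [[-0.031, 1.0, -0.001], [1.0, 0.031, -0.0], [0.0, -0.001, -1.0]]
contact_force: [-0.4, -0.1, -1.2]
opening: 0.216
grasp_force: 59.6
```

Emit:
play_rows --pt "0 0 0 0 0 0 0.4" --pt "0 0 0 0 0 0 0.6" --pt "0 0 0 0 0 0 0.8" --pt "0 0 0 0 0 0 0.8" --pt "0 0 0 0 0 0 0.8" --pt "0 0 -0.1 0 0 0 0.8" --pt "0 0 -0.15 0 0 0 0.8" --pt "0 0 -0.15 0 0 0 0.8" --pt "0 0 -0.15 0 0 0 0.8" --pt "0 0 -0.15 0 0 0 0.8"

```text
clock: 14.07
tool_pos: [0.5274, 0.035, 0.1858]
tool_rot: [[-0.031, 1.0, 0.0], [1.0, 0.031, 0.0], [0.0, 0.0, -1.0]]
contact_force: [0.6, 0.6, -0.2]
opening: 0.801
grasp_force: 0.0
```

```bash
python3 - <<'E'
from h import *
np.set_printoptions(precision=4,suppress=True)
s=arm.sense(); print(s["tool_pos"],s["clock"],s["opening"])
plan((.434,.374,.22),9.9)
E
```

```text
[0.5274 0.035  0.1858] 14.0667 0.8014110433581886
10 x [0.1387, -0.0243, -0.0137, 0.0, 0.0, -0.0045]
```

Emit:
play_rows --pt "0.139 -0.024 -0.014 0 0 -0.0045 0.8" --pt "0.139 -0.024 -0.014 0 0 -0.0045 0.8" --pt "0.139 -0.024 -0.014 0 0 -0.0045 0.8" --pt "0.139 -0.024 -0.014 0 0 -0.0045 0.8" --pt "0.139 -0.024 -0.014 0 0 -0.0045 0.8" --pt "0.139 -0.024 -0.014 0 0 -0.0045 0.8" --pt "0.139 -0.024 -0.014 0 0 -0.0045 0.8" --pt "0.139 -0.024 -0.014 0 0 -0.0045 0.8" --pt "0.139 -0.024 -0.014 0 0 -0.0045 0.8" --pt "0 0 0 0 0 0 0.8"

```text
clock: 14.9
tool_pos: [0.4441, 0.3468, 0.216]
tool_rot: [[-0.164, 0.986, -0.001], [0.986, 0.165, 0.003], [0.003, -0.0, -1.0]]
contact_force: [-0.3, -0.1, 0.2]
opening: 0.798
grasp_force: 0.0
```

```bash
python3 - <<'E'
from h import *
np.set_printoptions(precision=4,suppress=True)
s=arm.sense(); print(s["tool_pos"],s["clock"],s["opening"])
p=arm.camera("wrist")
for n in ["charcoal_block","firebrick","hook_rod"]:
    for m in arm.masks_of(p,n)[:2]:
        P=cloud(p,m["region"]); zt=np.percentile(P[:,2],90); T=P[abs(P[:,2]-zt)<.006]
        print(n,m["conf"],m["rect"],zt,cv2.minAreaRect((T[:,:2]*1000).astype(np.float32)))
t=arm.camera("top")
for n in ["rod_grip","hook_prong"]:
    print(n,[(round(q["conf"],2),world(t,*q["uv"],z=.012)) for q in arm.pinpoint(t,n)[:2]])
cv2.imwrite("pics/f.png",cv2.resize(np.hstack([p["color"],t["color"]])[:,:,::-1],None,fx=.78,fy=.78))
E
```

```text
[0.4441 0.3468 0.216 ] 14.9 0.798371430706739
charcoal_block 0.97 [225.7, 124.5, 266.4, 183.4] 0.10904705615804591 ((433.40533447265625, 375.422119140625), (33.35422134399414, 46.222755432128906), 9.376883506774902)
firebrick 0.85 [310.9, 102.4, 358.1, 185.3] 0.09888582181660682 ((512.347900390625, 394.7976989746094), (36.91362380981445, 71.69778442382812), 10.202428817749023)
hook_rod 0.85 [279.2, 288.5, 317.1, 333.8] 0.015121439837567354 ((527.5211791992188, 146.56063842773438), (84.71390533447266, 31.308422088623047), 67.81926727294922)
rod_grip [(0.95, array([0.5354, 0.0314, 0.012 ]))]
hook_prong [(0.86, array([0.5418, 0.1762, 0.012 ]))]
```

View pics/f.png

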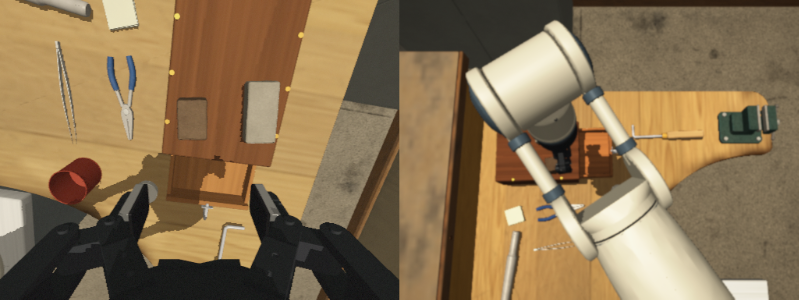

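The wrist view shows the charcoal block at (192, 118), the firebrick at (262, 112), the open drawer, and the rod lying clear at (232, 230). I grasp the block across its 35 mm side.

```bash
python3 -c "
from h import *
plan((.4334,.3755,.15),9.4,3)
plan((.4334,.3755,.081),9.4,4,start=((.4334,.3755,.15),9.4))"
```

```text
3 x [0.0491, -0.0106, 0.0872, -0.0, 0.0, -0.0008]
4 x [0.0, 0.0, 0.069, 0.0, 0.0, 0.0]
```

Emit:
play_rows --pt "0.049 -0.011 0.087 0 0 -0.001 0.65" --pt "0.049 -0.011 0.087 0 0 -0.001 0.65" --pt "0.049 -0.011 0.087 0 0 0 0.65" --pt "0 0 0 0 0 0 0.65" --pt "0 0 0 0 0 0 0.65" --pt "0 0 0 0 0 0 0.65"

```text
clock: 15.75
tool_pos: [0.4333, 0.3758, 0.1517]
tool_rot: [[-0.163, 0.987, 0.001], [0.987, 0.163, 0.0], [0.0, 0.001, -1.0]]
contact_force: [0.1, -0.3, 0.3]
opening: 0.647
grasp_force: 0.0
```

Emit:
play_rows --pt "0 0 0.07 0 0 0 0.65" --pt "0 0 0.07 0 0 0 0.65" --pt "0 0 0.07 0 0 0 0.65" --pt "0 0 0.07 0 0 0 0.65" --pt "0 0 0 0 0 0 0.5" --pt "0 0 0 0 0 0 0.3" --pt "0 0 0 0 0 0 0.1" --pt "0 0 0 0 0 0 0" --pt "0 0 0 0 0 0 0" --pt "0 0 0 0 0 0 0"

```text
clock: 16.58
tool_pos: [0.433, 0.3768, 0.0815]
tool_rot: [[-0.164, 0.986, 0.002], [0.986, 0.164, 0.001], [0.001, 0.002, -1.0]]
contact_force: [0.1, -0.1, -0.3]
opening: 0.395
grasp_force: 61.2
```

Emit:
play_rows --pt "0 0 0 0 0 0 0" --pt "0 0 0 0 0 0 0" --pt "0 0 -0.06 0 0 0 0" --pt "0 0 -0.08 0 0 0 0" --pt "0 0 -0.08 0 0 0 0" --pt "0 0 0 0 0 0 0" --pt "0 0 0 0 0 0 0"

```text
clock: 17.17
tool_pos: [0.433, 0.377, 0.1367]
tool_rot: [[-0.164, 0.986, 0.002], [0.986, 0.164, 0.002], [0.001, 0.003, -1.0]]
contact_force: [0.2, -0.1, -0.4]
opening: 0.393
grasp_force: 61.6
```

```bash
python3 -c "
from h import *
plan((.476,.276,.136),1.8,6)"
```

```text
6 x [-0.0701, 0.0211, 0.0004, 0.0001, -0.0001, 0.0071]
```

Emit:
play_rows --pt "-0.07 0.021 0 0 0 0.007 0" --pt "-0.07 0.021 0 0 0 0.007 0" --pt "-0.07 0.021 0 0 0 0.007 0" --pt "-0.07 0.021 0 0 0 0.007 0" --pt "-0.07 0.021 0 0 0 0.007 0" --pt "-0.07 0.021 0 0 0 0.007 0" --pt "0 0 0 0 0 0 0" --pt "0 0 0 0 0 0 0"

```text
clock: 17.83
tool_pos: [0.4749, 0.2749, 0.1337]
tool_rot: [[-0.032, 1.0, -0.002], [1.0, 0.032, -0.001], [-0.001, -0.002, -1.0]]
contact_force: [-0.9, -0.1, 0.3]
opening: 0.4
grasp_force: 61.5
```

Emit:
play_rows --pt "0 0 0.07 0 0 0 0" --pt "0 0 0.07 0 0 0 0" --pt "0 0 0.07 0 0 0 0" --pt "0 0 0.07 0 0 0 0" --pt "0 0 0.07 0 0 0 0" --pt "0 0 0.04 0 0 0 0" --pt "0 0 0 0 0 0 0" --pt "0 0 0 0 0 0 0"

```text
clock: 18.5
tool_pos: [0.4746, 0.276, 0.0372]
tool_rot: [[-0.034, 0.999, -0.002], [0.999, 0.034, -0.001], [-0.0, -0.002, -1.0]]
contact_force: [-0.1, -0.0, 0.3]
opening: 0.397
grasp_force: 61.5
```

Emit:
play_rows --pt "0 0 0.02 0 0 0 0" --pt "0 0 0.02 0 0 0 0" --pt "0 0 0 0 0 0 0" --pt "0 0 0 0 0 0 0" --pt "0 0 0 0 0 0 0.5" --pt "0 0 0 0 0 0 0.65" --pt "0 0 0 0 0 0 0.65" --pt "0 0 0 0 0 0 0.65" --pt "0 0 -0.06 0 0 0 0.65" --pt "0 0 -0.12 0 0 0 0.65"

```text
clock: 19.33
tool_pos: [0.4729, 0.2744, 0.0687]
tool_rot: [[-0.033, 0.999, -0.008], [0.999, 0.033, -0.004], [-0.004, -0.008, -1.0]]
contact_force: [0.9, 0.1, -0.5]
opening: 0.651
grasp_force: 0.0
```

Emit:
play_rows --pt "0 0 -0.15 0 0 0 0.65" --pt "0 0 -0.15 0 0 0 0.65" --pt "0 0 -0.15 0 0 0 0.65" --pt "0 0 -0.1 0 0 0 0.65" --pt "0 0 0 0 0 0 0.65" --pt "0 0 0 0 0 0 0.65"

```text
clock: 19.83
tool_pos: [0.4761, 0.2761, 0.2128]
tool_rot: [[-0.033, 0.999, 0.004], [0.999, 0.033, 0.002], [0.002, 0.004, -1.0]]
contact_force: [0.2, -0.1, -1.3]
opening: 0.65
grasp_force: 0.0
```

```bash
python3 - <<'E'
from h import *
np.set_printoptions(precision=4,suppress=True)
s=arm.sense(); print(s["tool_pos"],s["clock"])
p=arm.camera("wrist")
for n in ["charcoal_block","firebrick","hook_rod"]:
    for m in arm.masks_of(p,n)[:1]:
        P=cloud(p,m["region"]); zt=np.percentile(P[:,2],90); T=P[abs(P[:,2]-zt)<.006]
        print(n,m["conf"],m["rect"],zt,cv2.minAreaRect((T[:,:2]*1000).astype(np.float32)))
for n in ["drawer_in","drawer_eye"]:
    print(n,[(round(q["conf"],2),world(p,*q["uv"],z=.018 if n=="drawer_in" else .038)) for q in arm.pinpoint(p,n)[:1]])
save(p,"g.png")
E
```

```text
[0.4761 0.2761 0.2128] 19.8333
charcoal_block 0.82 [242.1, 149.4, 273.9, 196.9] 0.05305446142428414 ((478.04864501953125, 275.5308532714844), (33.84764862060547, 46.837669372558594), 1.0689589977264404)
firebrick 0.73 [271.1, 0.0, 326.6, 97.4] 0.09902970486222908 ((512.7071533203125, 393.82830810546875), (36.82009506225586, 71.18340301513672), 10.139567375183105)
hook_rod 0.69 [276.5, 237.8, 306.9, 331.6] 0.023585868703513032 ((528.4505004882812, 67.30354309082031), (19.8565616607666, 61.65779495239258), 1.8758832216262817)
drawer_in [(0.65, array([0.4753, 0.3161, 0.018 ]))]
drawer_eye [(0.55, array([0.4745, 0.2244, 0.038 ]))]
```

View pics/g.png

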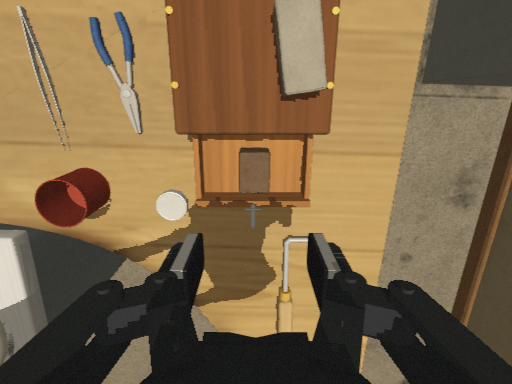

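The block stands in the drawer at (255, 171) with its top at z 0.053, so it is on the drawer floor. The drawer is about 132 mm out, and the rod lies flat and clear at (287, 290). The firebrick and tin have not moved.

```bash
python3 -c "
from plant import arm
print(arm.job_done())"
```

```text
the job is handed in; nothing more can be done
None
```

I handed the job in at about 20 s with the drawer hooked and pulled about 132 mm out, the rod flat on the bench clear of the unit, the charcoal block in the drawer, and the firebrick and tin left in place; no verdict came back.

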